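Make up the clamp kit and the air-line kit

ROBOT

A 6-joint arm with a two-finger parallel gripper is mounted at the origin on a cart in front of the work surface, level with it; the furniture and walls round the work are solid. World frame = base frame: x ahead of the robot, y to its left, z up, the work surface at z = 0. Lengths are in mm, angles in degrees, forces in N, time in s.
With the tool pointing down it reaches from about 300 to 850 mm from the base axis. Payload 4.2 kg.
Tool frame: the origin (TCP) lies at the centre of the arm's flange, where the gripper is bolted on; the fingertips stand 191 mm ahead of it and the grasp point (between the pads) lies 172 mm ahead of it; y points along the fingers, x is the direction in which the jaws open and shut, and the axes are right-handed (so a half turn about y gives the same grasp; the last joint's range is limited). The gripper opens to 91 mm and grips with 3 to 60 N. Pads are 32 mm wide; open, the fingers measure 118 mm over their backs; the gripper's body (76 mm by 178 mm) begins 60 mm behind the grasp point.
Start: joints at [-67.036, 18.312, 89.639, -0, 72.044, -1.146], TCP at [234.88, -524.837, 404.776] pointing down, gripper open.
Joint ranges: [-177.97, 177.97], [-48.28, 115.42], [12.27, 149.76], [-77.06, 257.06], [2.81, 150.46], [-146.56, 146.56]. Speed limits (degrees/s): [147.25, 147.25, 180, 180, 180, 180].

INTERFACE

Orientations are given as [roll, pitch, yaw] about the fixed x, y, z axes, in that order (R = Rz(yaw) Ry(pitch) Rx(roll)).
In Python, from workcell import env gives the robot as it stands.
- The arm moves only by the tool carry_out, never from a script. Its argument "increments" is a list of rows, each a list of 3 entries, a list of its own where there are three numbers: the turn, a rotation vector about the tool's x, y, z in rad, then the shift along the tool's x, y, z in mm, then the closure, from 0 (fully open) to 1 (shut). In form: [[[wx, wy, wz], [dx, dy, dz], claw], ...]. A call has 1 to 10 rows; each row is the pose to reach, as a shift and turn from the pose commanded when the call began, along the tool's axes at that moment; what a row does not reach only later rows make up. A row lasts 1/12 s, in which the tool goes at most 41.7 mm and 7.16 degrees, less where a joint would pass 70% of its speed; a pose out of reach is approached as far as the arm can. A call with a gripper value outside its range is refused whole. The fingers move at their own pace and stop on an object; "force" is the grip in N (left out, the last holds). Time passes only in rows, so rows that repeat a pose let the fingers close. It gives the time, the measured TCP pose, the force and the opening at its end, in the units of the state.
- env.state(): the state, without advancing time (a new reading comes with each control period).
- env.grab_frame(name): name is "scene" or "top" or "wrist"; returns a dict with "frame" (384x512x3 uint8, blue, green, red), "z_map" (384x512 float32, mm along the optical axis (not along the pixel's ray), 0 where there is no reading), "camera_matrix" (3x3 intrinsics, pixels), "rvec" (rotation vector, rad) and "tvec" (3), from world to camera coordinates, as OpenCV has them; the wrist camera has in their place "hand_eye" (4x4, takes a point from camera to tool coordinates, whose origin is the TCP and whose axes are the tool frame's). Camera axes: x right, y down, z forward; pixel columns grow to the right and rows downward; lengths in mm; the calibration is good to about 2 mm. A picture is of the moment at which its call begins: read the wrist's pose just before it.
- env.job_done(): hands the job in, once; it reports no verdict.
The state is a dict: "time_s": time; "qpos": joint angles; "qvel": joint speeds; "effort": joint torques, N m; "ee_pos": TCP position; "ee_rot": TCP orientation; "force": force on the tool from outside, world axes, zero at the start; "torque": the same for the moment, N m; "gripper_width": finger opening in mm.
Only numpy, scipy, OpenCV 4.12 (cv2) and the standard library are available. Lean on these libraries where they do the work, as an engineer would, in place of code of your own. Each camera call takes 0.05 s, during which the arm holds its last target. There are 200 camera calls.

TASK

Make up the two service kits in the grey trays: the star knob, the cube-shaped spacer block and the hex key go into the tray with three recesses (clamp kit), the push-in fitting and the open-ended spanner into the tray with two (air-line kit), each lying flat at the bottom of the recess made for it. The two longer spacer blocks belong to neither kit: leave them where they lie.

Things in the scene. Friction and masses are not known exactly. Their poses are not given: they have to be found in the camera images.
- clamp_tray: Grey clamp-kit tray, 3 black-floored recesses and a blank card, fixed to the table; 176 (x) x 146 (y) x 11 mm; origin: centre of its underside, z up. Recess centres (x, y mm): hex key (-24.5, 0), L-shaped, with a finger well 76 (x) x 52 mm round the long leg's middle (-40, 0); star knob (44, -35), 56 mm square; cube (44, 36), 46 mm square. Floors 3 mm above the table. 8 mm play round each part.
- air_tray: Grey air-line-kit tray with 2 black-floored recesses and a blank white card, fixed to the table; 140 (x) x 208 (y) x 11 mm; origin: centre of its underside, z up. Recess centres (x, y mm): spanner (-10, 0), 41 (x) x 163 mm, floor 3 mm above the table, finger well 92 (x) x 52 mm round its middle; fitting (38.5, -60), 32 (x) x 54 mm, floor 7 mm above the table, no finger well.
- spanner_mid (a point): Centre of the steel open-ended spanner, 147 mm along its y, 25 mm along x, 6 mm thick, lying flat; the point is half-way up (3 mm). Grip across its x at the middle. It lies along the y of the air-line tray, either way round.
- hex_key_mid (a point): Black L-shaped hex key, 41 (x) x 105 (y) x 8 mm, lying flat. The point is the middle of that rectangle, half-way up (4 mm), beside the bar: the long leg (9 mm wide) runs along y at x = -15.5 mm, the short leg along x at y = -47.5 mm. Grip the long leg across its x near y = -5 mm. In its recess its x and y point as the clamp tray's x and y do.
- cube_spacer_mid (a point): Centre of the white cube spacer block, 30 x 30 x 30 mm, 15 mm above the table. Grip its upper 20 mm, so that the fingers clear the tray's top when it is set down.
- star_knob_mid (a point): Centre of the black five-lobed star knob, 40 mm across and 22 mm high, lying flat; the point is half-way up (11 mm). Grip its upper 12 mm, so that the fingers clear the tray's top.
- fitting_mid (a point): Centre of the push-in air fitting, pale with a blue collar, 38 mm along its y, 16 mm along x, 14 mm high, lying on its side; the point is half-way up (7 mm). Grip across its x, its upper 9 mm, so that the fingers clear the tray's top. It lies along the y of the air-line tray, either way round.
- oblong_spacer_mid (a point): Centre of the oblong spacer block, white, 25 (x) x 40 (y) x 18 mm, 9 mm above the table. Not part of either kit.
- flat_spacer_mid (a point): Centre of the flat spacer block, white, 20 (x) x 50 (y) x 12 mm, 6 mm above the table. Not part of either kit.
- toggle_clamp_jig: Bystander, always in this place: white toggle-clamp jig, plate 120 (x) x 180 (y) mm, fixed to the table; origin: centre of its underside, z up. Its upright red handle, 20 mm thick, stands 165 mm high above (0, -72 mm) of its frame: carry things over it with 20 mm to spare, or round it.
Not all that is in view belongs to the job. Of the things that look like the part that bears cube_spacer_mid, the larger one is meant.

How it is judged:
By the outcome, as a careful person would: the job done as asked, in the order asked, and still so for the second after the job is handed in, with the robot touching nothing.
It also fails if it takes over 120 s, if anything falls off the work surface, if the arm or the gripper's body presses on something with over 40 N, if the wrist force passes 120 N, or if a joint passes its speed limit or range.

## Working session

There is one attempt and no reset: what is moved stays moved. The work goes in short steps, Python scripts to look and compute and a tool call to move; the robot and the scene stay as the last step left them, time stands still between calls to the robot, and variables do not carry over. Pictures are saved under pics/ and viewed, about 12 in all and at most 16, crops included, and the job is handed in when it is done.

Besides the shell and the picture viewer there is one more tool, called after "Request:" as name(argument=value, ...), one argument or row to a line, values as JSON. carry_out: Moves the arm, as the interface text tells. Its arguments: {"type":"object","properties":{"increments":{"type":"array","items":{"type":"array"}},"force":{"type":"number"}},"required":["increments"]}

```bash
mkdir -p pics; ls
cat > h.py <<'E'
from workcell import env
import numpy as np, cv2
def grab(n,save=None):
    s=env.state(); f=env.grab_frame(n)
    if save: cv2.imwrite('pics/'+save,f['frame'])
    return s,f
E
python3 - <<'E'
from h import *
print(env.state())
for n in('top','scene'):
    s,f=grab(n,n+'1.png'); R=cv2.Rodrigues(f['rvec'])[0]
    print(n,f['camera_matrix'],(-R.T@f['tvec']).round(1),R.round(2).tolist())
    np.savez(n+'1.npz',**f)
E
```

```text
pics
{'time_s': 0.0, 'qpos': array([-6.70358828e+01,  1.83525610e+01,  8.97065682e+01, -1.84297508e-04,
        7.20429395e+01, -1.14725195e+00]), 'qvel': array([-0.07648876, -0.0148329 ,  0.0676511 ,  0.03326692,  0.04819797,
       -0.06782148]), 'effort': array([-7.34057394e-04, -4.12467849e+01, -2.31972921e+01,  7.27183535e-02,
        4.57396545e-02, -1.42451440e-04]), 'ee_pos': array([ 234.81918646, -524.68965318,  403.90965173]), 'ee_rot': array([-89.99813156,   0.10205176, -65.88857223]), 'force': array([0.1036362 , 0.57961459, 0.57947214]), 'torque': array([-0.081712  ,  0.03315099, -0.02744859]), 'gripper_width': 90.95013099610271}
top [[392.06964763   0.         252.40747839]
 [  0.         392.06964763 196.18358595]
 [  0.           0.           1.        ]] [ 379.8    3.  1241. ] [[0.03, -1.0, 0.03], [-0.99, -0.03, -0.12], [0.12, -0.02, -0.99]]
scene [[443.39633263   0.         260.2650693 ]
 [  0.         443.39633263 191.67652061]
 [  0.           0.           1.        ]] [-22.8 550.2 946.1] [[-0.72, -0.7, -0.01], [-0.52, 0.54, -0.66], [0.47, -0.47, -0.75]]
```

Run:
```python
import cv2,numpy as np
a=cv2.imread('pics/top1.png');cv2.imwrite('pics/top1b.png',cv2.resize(a,(800,600),interpolation=cv2.INTER_CUBIC))
```

```text
(no output)
```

View pics/top1b.png

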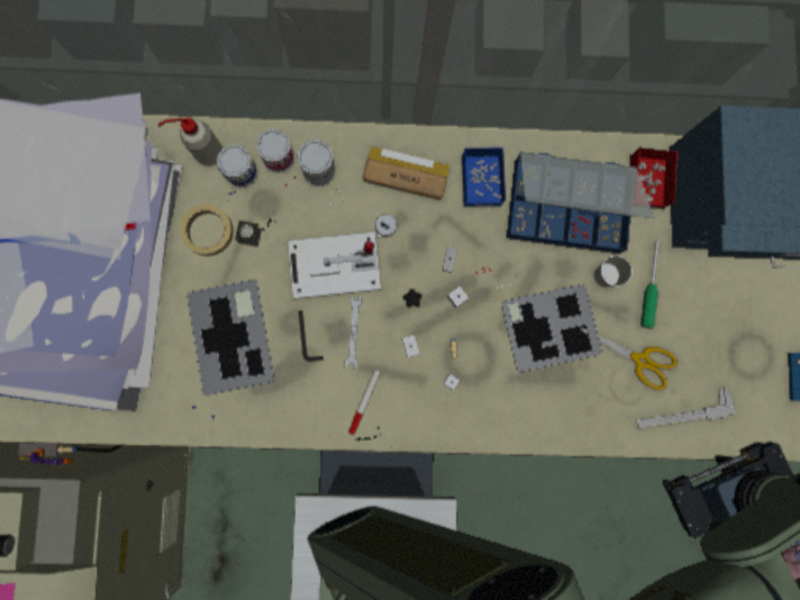

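View pics/scene1.png

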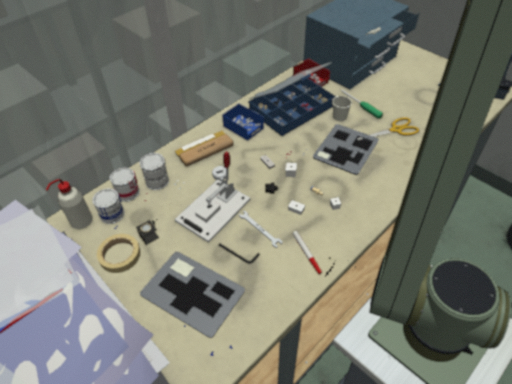

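```bash
cat >> h.py <<'E'
from scipy.spatial.transform import Rotation as Ro
def cam(f,s=None):
    if 'rvec' in f:
        R=cv2.Rodrigues(f['rvec'])[0]; return R.T, -R.T@np.ravel(f['tvec'])
    T=np.eye(4);T[:3,:3]=Ro.from_euler('xyz',s['ee_rot'],degrees=True).as_matrix();T[:3,3]=s['ee_pos']
    T=T@f['hand_eye'];return T[:3,:3],T[:3,3]
def ray(f,uv,z,s=None):
    R,o=cam(f,s);K=f['camera_matrix'];uv=np.atleast_2d(uv).astype(float)
    d=np.c_[(uv-K[:2,2])/[K[0,0],K[1,1]],np.ones(len(uv))]@R.T
    return (o+d*((z-o[2])/d[:,2])[:,None])[:,:2]
def depthpts(f,s=None):
    R,o=cam(f,s);K=f['camera_matrix'];v,u=np.mgrid[:384,:512];z=f['z_map']
    return np.stack([(u-K[0,2])/K[0,0]*z,(v-K[1,2])/K[1,1]*z,z],-1)@R.T+o
def plan(x,y,z,yaw,s=None,wx=None):
    "tool-frame increment to grasp point x,y,z, jaw direction yaw"
    s=s or env.state();p=s['ee_pos'];y0=s['ee_rot'][2]
    c,n=np.cos(np.radians(y0)),np.sin(np.radians(y0));d=np.array([x,y,z+172])-p
    dy=(yaw-y0+90)%180-90
    print('at',p.round(1),s['ee_rot'].round(1),'turn wy=%.3f'%-np.radians(dy),'shift',np.round([c*d[0]+n*d[1],-d[2],-n*d[0]+c*d[1]],1))
E
python3 - <<'E'
from h import *
f=dict(np.load('top1.npz'))
P=dict(cube=(458,296,30),smallcube=(452,381,20),flat=(450,260,12),obl=(411,346,18),knob=(413,298,22),fit=(454,348,14),spanA=(358,300,6),spanB=(350,366,6),hexcorner=(306,357,8),hextop=(301,313,8),hexshort=(322,357,8),handle=(369,246,165),
air=(231,337,11),clamp=(551,329,11))
W=depthpts(f)
for k,(u,v,z) in P.items():
    uv=np.array([u,v])*.64
    print(k,ray(f,uv,z).round(0)[0],W[int(uv[1]+.5),int(uv[0]+.5)].round(0))
g=cv2.cvtColor(f['frame'],cv2.COLOR_BGR2HSV)
# trays
for k,(x0,x1,y0,y1) in dict(air=(112,180,172,258),clamp=(315,390,178,242)).items():
    h=g[y0:y1,x0:x1]; m=((h[...,1]<60)&(h[...,2]<140)).astype(np.uint8)
    m=cv2.morphologyEx(m,cv2.MORPH_OPEN,np.ones((3,3)));c=max(cv2.findContours(m,0,2)[0],key=cv2.contourArea)[:,0]+[x0,y0]
    w=ray(f,c,11).astype(np.float32); print(k,cv2.minAreaRect(w))
s,w=grab('wrist','w1.png');print(w['hand_eye'].round(3),w['camera_matrix'])
E
```

```text
cube [ 550. -152.] [ 553. -153.   19.]
smallcube [ 381. -144.] [ 380. -145.    9.]
flat [ 626. -137.] [ 631. -139.   -3.]
obl [448. -61.] [451. -62.  -1.]
knob [544. -63.] [543. -62.  23.]
fit [ 447. -148.] [ 446. -149.   15.]
spanA [539.  48.] [539.  49.   5.]
spanB [405.  59.] [406.  60.  -0.]
hexcorner [420. 148.] [422. 147.   8.]
hextop [509. 162.] [510. 161.   5.]
hexshort [421. 116.] [423. 117.   5.]
handle [616.  26.] [618.  27. 164.]
air [456. 298.] [455. 300.   3.]
clamp [ 491. -345.] [ 490. -347.    6.]
air ((460.7354736328125, 295.7406005859375), (268.088134765625, 187.5561065673828), 2.863180637359619)
clamp ((495.7920837402344, -343.9543151855469), (200.78085327148438, 241.81663513183594), 1.6078686714172363)
[[ 1.    -0.     0.     0.332]
 [-0.    -0.272  0.962 18.888]
 [-0.    -0.962 -0.272 76.023]
 [ 0.     0.     0.     1.   ]] [[312.00093759   0.         257.2902347 ]
 [  0.         312.00093759 193.9590768 ]
 [  0.           0.           1.        ]]
```

View pics/w1.png

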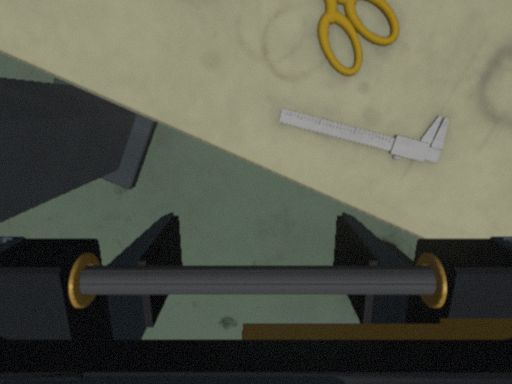

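Request:
carry_out(
  increments=[
    [[0,0.42,0],[-210,-36,253],0],
    [[0,0.42,0],[-210,-36,253],0],
    [[0,0.42,0],[-210,-36,253],0],
    [[0,0.42,0],[-210,-36,253],0],
    [[0,0.42,0],[-210,-36,253],0],
    [[0,0.42,0],[-210,-36,253],0],
    [[0,0.42,0],[-210,-36,253],0],
    [[0,0.42,0],[-210,-36,253],0],
    [[0,0.42,0],[-210,-36,253],0],
    [[0,0.42,0],[-210,-36,253],0],
  ],
)

```text
time_s: 0.98
ee_pos: [380.7, -228.0, 441.0]
ee_rot: [-90.0, -0.0, -89.7]
force: [0.6, -0.8, -0.4]
gripper_width: 91.4
```

Run:
```python
from h import *
import pickle
s,w=grab('wrist');print(s['time_s'],s['ee_pos'],s['ee_rot']);pickle.dump((s,w),open('w2.pkl','wb'))
cv2.imwrite('pics/w2.png',cv2.resize(w['frame'],(800,600),interpolation=cv2.INTER_CUBIC))
```

```text
0.9833 [ 380.6642309  -228.04929581  440.95289721] [-8.99826193e+01 -3.16600606e-02 -8.96767365e+01]
```

View pics/w2.png

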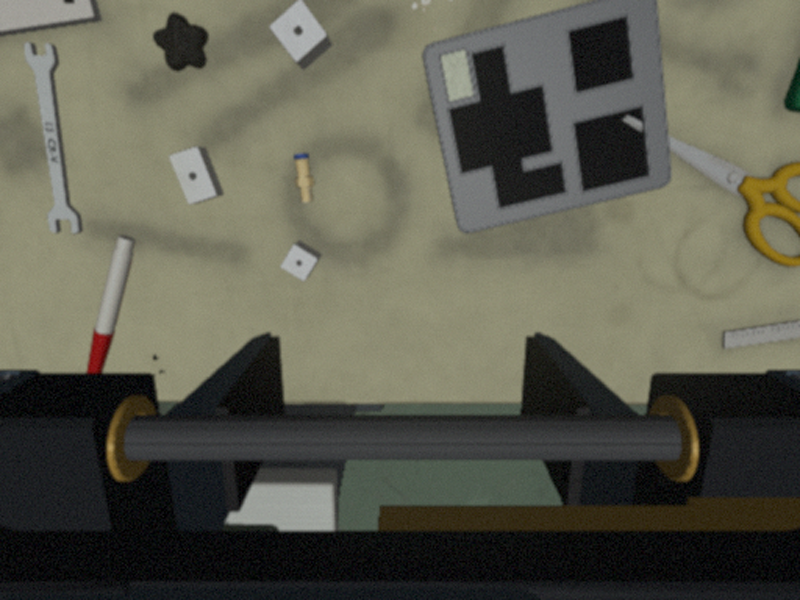

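```bash
cat >> h.py <<'E'
def rect(f,s,mask,near,z):
    "minAreaRect in world (plane z) of the contour nearest pixel"
    cs=[c for c in cv2.findContours(mask.astype(np.uint8),0,1)[0] if cv2.contourArea(c)>15]
    c=min(cs,key=lambda c:-cv2.pointPolygonTest(c,tuple(map(float,near)),True))[:,0]
    r=cv2.minAreaRect(ray(f,c,z,s).astype(np.float32))
    print('rect',np.round(r[0],1),np.round(r[1],1),'ang %.1f (first size along ang)'%r[2]);return r
E
python3 - <<'E'
from h import *
import pickle
s,w=pickle.load(open('w2.pkl','rb'));im=w['frame'];hsv=cv2.cvtColor(im,40);V=hsv[...,2];S=hsv[...,1]
W=depthpts(w,s)
def px(u,v):return(u*.64,v*.64)
print('bg',hsv[10,60],hsv[170,180], 'cube',hsv[21,185],'fit',hsv[118,194],'tray',hsv[120,330],'span',hsv[70,30])
black=(V<60); white=(S<40)&(V>150)
for n,p,m,z in [('cube',(299,20),white,30),('small',(310,263),white,20),('obl',(183,165),white,18),('knob',(182,42),black,22),
  ('rstar',(605,160),black,3),('rcube',(600,50),black,3),('rhex',(500,120),black,3)]:
    print(n,end=' ');rect(w,s,m,px(*p),z)
g=(S<45)&(V<150);print('tray',end=' ');rect(w,s,cv2.morphologyEx(g.astype(np.uint8),2,np.ones((3,3))),px(560,100),11)
# fitting by depth
for n,(a,b,c,d),lo,hi in [('fit',(283,323,145,212),5,25),('scis',(610,800,105,270),4,60)]:
    a,b,c,d=[int(q*.64) for q in(a,b,c,d)];q=W[c:d,a:b].reshape(-1,3);q=q[(q[:,2]>lo)&(q[:,2]<hi)]
    print(n,len(q),q.mean(0).round(1),cv2.minAreaRect(q[:,:2].astype(np.float32)))
for p in [(630,120),(660,135),(700,160),(735,180),(780,175),(612,160),(560,130),(575,100),(300,110),(299,20)]:print(p,W[int(p[1]*.64),int(p[0]*.64)].round(1))
cv2.imwrite('pics/w2c.png',cv2.resize(im[60:180,340:512],None,fx=4,fy=4,interpolation=2))
E
```

```text
bg [20 18 84] [ 50   5 169] cube [105   3 173] fit [ 22  81 176] tray [10 27 28] span [ 75   7 156]
cube rect [ 550.6 -152.5] [29.  29.1] ang 38.0 (first size along ang)
small rect [ 378.5 -141.8] [22.8 22.7] ang 57.8 (first size along ang)
obl rect [448.6 -59.8] [39.6 24.8] ang 17.0 (first size along ang)
knob rect [542.7 -65.8] [37.8 36.7] ang 41.6 (first size along ang)
rstar rect [ 470.9 -400. ] [54.3 54.6] ang 13.6 (first size along ang)
rcube rect [ 541.5 -382.8] [44.4 44.6] ang 13.6 (first size along ang)
rhex rect [ 486.2 -311.1] [120.9  80.6] ang 13.8 (first size along ang)
tray rect [ 485.9 -377.4] [187.2 239.8] ang 14.4 (first size along ang)
fit 290 [ 448.4 -148.4   12.4] ((447.6378479003906, -148.2261199951172), (37.10873794555664, 15.301177024841309), 0.23371298611164093)
scis 3763 [ 451.5 -475.6    9.2] ((440.3891906738281, -481.1240234375), (128.38519287109375, 179.83570861816406), 0.4299478530883789)
(630, 120) [ 494.  -410.4    6.8]
(660, 135) [ 482.  -433.6   11.4]
(700, 160) [ 463.1 -471.9    7.1]
(735, 180) [ 447.2 -503.1    7.1]
(780, 175) [ 451.2 -538.     9.3]
(612, 160) [ 462.8 -400.4    3.9]
(560, 130) [ 484.9 -352.7   14. ]
(575, 100) [ 506.9 -363.2   13.2]
(300, 110) [ 5.002e+02 -1.458e+02  2.000e-01]
(299, 20) [ 557.6 -153.8   31.1]
```

View pics/w2c.png

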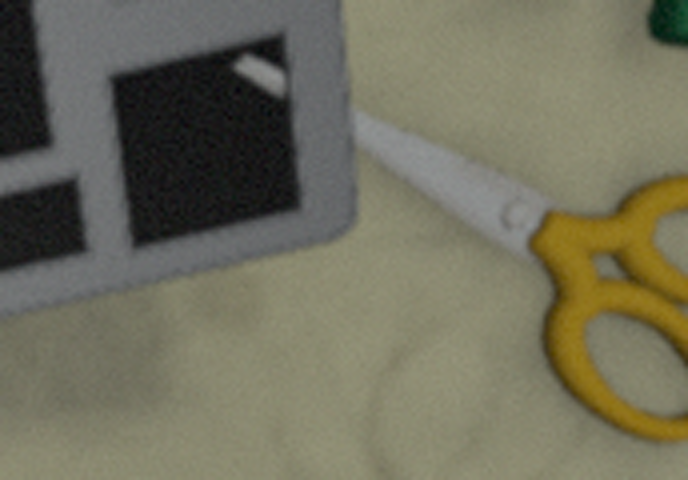

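Request:
carry_out(
  increments=[
    [[0,0.066,0],[-161,161,163],0.34],
    [[0,0.066,0],[-161,161,163],0.34],
    [[0,0.066,0],[-161,161,163],0.34],
    [[0,0.066,0],[-161,161,163],0.34],
    [[0,0.066,0],[-161,161,163],0.34],
    [[0,0.066,0],[-161,161,163],0.34],
    [[0,0.066,0],[-161,161,163],0.34],
    [[0,0.066,0],[-161,161,163],0.34],
    [[0,0.066,0],[-161,161,163],0.34],
  ],
  force=15,
)

```text
time_s: 1.78
ee_pos: [543.1, -69.7, 277.9]
ee_rot: [-90.2, -0.0, -93.8]
force: [-0.9, -0.4, -0.1]
gripper_width: 60.2
```

Run:
```python
from h import *
s,w=grab('wrist','w3.png');V=w['frame'].max(2);print(s['gripper_width'])
R,o=cam(w,s);K=w['camera_matrix'];p=R.T@(np.array([543,-66,22])-o);p=K@p;p=p[:2]/p[2];print(p)
r=rect(w,s,V<60,p,22);plan(*r[0],30,-93.5,s)
```

```text
60.19067819372589
[251.73175536 204.48860464]
rect [547.8 -61.3] [35.5 37.5] ang 84.5 (first size along ang)
at [543.1 -69.7 277.9] [-90.2  -0.  -93.8] turn wy=-0.004 shift [-8.7 75.9  4.1]
```

View pics/w3.png

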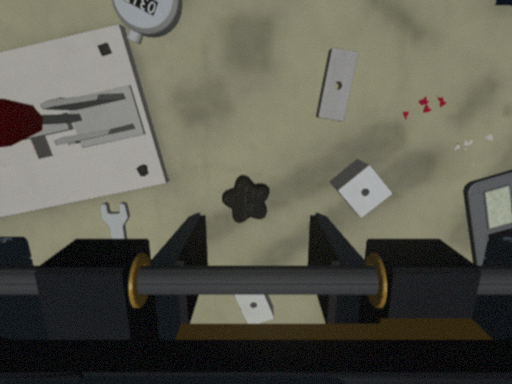

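Run:
```python
from h import *
for i in range(3):
    s,w=grab('wrist');V=w['frame'].max(2);print(s['ee_pos'],np.abs(s['qvel']).max())
    r=rect(w,s,V<60,(247,199),22);plan(*r[0],30,-93.5,s)
W=depthpts(w,s);print(W[199,247])
```

```text
[542.78090396 -70.18756933 279.06292311] 2.0157285587681644
rect [547.8 -61.1] [35.8 37.4] ang 86.2 (first size along ang)
at [542.8 -70.2 279.1] [-90.1  -0.  -93.8] turn wy=-0.005 shift [-9.4 77.1  4.4]
[542.58149744 -70.38764182 279.86375924] 1.3113411236719008
rect [547.7 -61.2] [35.8 37.7] ang 84.4 (first size along ang)
at [542.6 -70.4 279.9] [-90.   -0.  -93.8] turn wy=-0.006 shift [-9.5 77.9  4.4]
[542.48842688 -70.38190252 280.37922509] 0.7818176166608326
rect [547.5 -60.8] [35.5 38.1] ang 80.8 (first size along ang)
at [542.5 -70.4 280.4] [-90.   -0.  -93.9] turn wy=-0.006 shift [-9.9 78.4  4.4]
[547.90098299 -63.320756    22.9272416 ]
```

Request:
carry_out(
  increments=[
    [[0,0,0],[-9,30,3],0.34],
    [[0,0,0],[-9,60,3],0.34],
    [[0,0,0],[-9,78,3],0.34],
    [[0,0,0],[-9,78,3],0.34],
    [[0,0,0],[-9,78,3],0.75],
    [[0,0,0],[-9,78,3],0.75],
    [[0,0,0],[-9,78,3],0.75],
    [[0,0,0],[-9,78,3],0.75],
    [[0,0,0],[-9,78,3],0.75],
    [[0,0,0],[-9,78,3],0.75],
  ],
  force=15,
)

```text
time_s: 2.82
ee_pos: [547.1, -60.2, 203.3]
ee_rot: [-89.8, -0.0, -93.7]
force: [-0.4, -2.0, 7.4]
gripper_width: 36.8
```

Request:
carry_out(
  increments=[
    [[0,0,0],[0,-40,0],0.75],
    [[0,-0.1,0],[25,-75,-4],0.75],
    [[0,-0.304,0],[343,-90,-57],0.75],
    [[0,-0.304,0],[343,-90,-57],0.75],
    [[0,-0.304,0],[343,-90,-57],0.75],
    [[0,-0.304,0],[343,-90,-57],0.75],
    [[0,-0.304,0],[343,-90,-57],0.75],
    [[0,-0.304,0],[343,-90,-57],0.75],
    [[0,-0.304,0],[343,-90,-57],0.75],
    [[0,-0.304,0],[343,-90,-57],0.75],
  ],
)

```text
time_s: 3.65
ee_pos: [466.2, -400.8, 292.1]
ee_rot: [-90.0, -0.0, -76.4]
force: [1.2, -0.7, -0.4]
gripper_width: 37.2
```

Request:
carry_out(
  increments=[
    [[0,0,0],[0,0,0],0.75],
    [[0,0,0],[0,0,0],0.75],
    [[0,0,0],[0,0,0],0.75],
  ],
)

```text
time_s: 3.9
ee_pos: [467.0, -398.0, 291.5]
ee_rot: [-90.0, 0.1, -76.3]
force: [-0.7, 0.7, -0.3]
gripper_width: 36.8
```

Run:
```python
from h import *
s,w=grab('wrist','w4.png');V=w['frame'].max(2);print(s['ee_pos'],s['ee_rot'],np.abs(s['qvel']).max())
R,o=cam(w,s);K=w['camera_matrix']
for n,p in [('star',(471,-400,3)),('cube',(541,-383,3)),('hex',(486,-311,3))]:
    q=K@(R.T@(np.array(p)-o));q=q[:2]/q[2];print(n,q.round());rect(w,s,V<60,q,3)
```

```text
[ 467.0244979  -398.00556193  291.49922619] [-9.00147742e+01  7.71767659e-02 -7.63496395e+01] 1.4843051623916763
star [260. 190.]
rect [ 410.6 -409.2] [310.9 553.7] ang 13.7 (first size along ang)
cube [261. 107.]
rect [ 539.4 -379.7] [43.3 43.6] ang 13.6 (first size along ang)
hex [165. 150.]
rect [ 410.6 -409.2] [310.9 553.7] ang 13.7 (first size along ang)
```

View pics/w4.png

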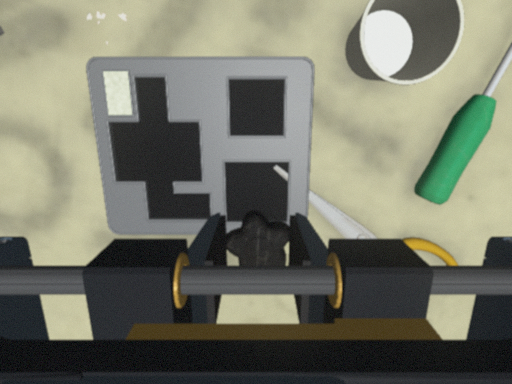

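Request:
carry_out(
  increments=[
    [[0,0,0],[-2,35,1],0.75],
    [[0,0,0],[-2,65,1],0.75],
    [[0,0,0],[-2,80,1],0.75],
    [[0,0,0],[-2,85,1],0.75],
    [[0,0,0],[-2,85,1],0.75],
    [[0,0,0],[-2,85,1],0.4],
    [[0,0,0],[-2,85,1],0.4],
    [[0,0,0],[-2,85,1],0.4],
    [[0,0,0],[-2,60,1],0.4],
    [[0,0,0],[-2,20,1],0.4],
  ],
)

```text
time_s: 4.78
ee_pos: [466.9, -395.1, 268.7]
ee_rot: [-90.3, 0.4, -76.3]
force: [1.2, -1.0, 0.0]
gripper_width: 54.7
```

Request:
carry_out(
  increments=[
    [[0,-0.1,0],[-20,-20,10],0.35],
    [[0,-0.424,0],[-216,-15,139],0.35],
    [[0,-0.424,0],[-216,-15,139],0.35],
    [[0,-0.424,0],[-216,-15,139],0.35],
    [[0,-0.424,0],[-216,-15,139],0.35],
    [[0,-0.424,0],[-216,-15,139],0.35],
    [[0,-0.424,0],[-216,-15,139],0.35],
    [[0,-0.424,0],[-216,-15,139],0.35],
    [[0,-0.424,0],[-216,-15,139],0.35],
    [[0,-0.424,0],[-216,-15,139],0.35],
  ],
)

```text
time_s: 5.62
ee_pos: [551.6, -153.8, 287.0]
ee_rot: [-90.0, -0.0, -52.0]
force: [0.2, -0.1, -0.2]
gripper_width: 59.3
```

Run:
```python
from h import *
s,w=grab('wrist','w5.png');h=cv2.cvtColor(w['frame'],40)
R,o=cam(w,s);K=w['camera_matrix'];q=K@(R.T@(np.array([551,-152,30])-o));q=q[:2]/q[2];print(q,s['gripper_width'])
W=depthpts(w,s);i=W[int(q[1]),int(q[0])];print(i)
m=(W[...,2]>20)&(W[...,2]<38);m[230:]=0
r=rect(w,s,m,q,30);plan(*r[0],30,-52,s)
```

```text
[254.62150679 203.62506441] 59.272047201072006
[ 548.08721563 -153.49182483   18.10289179]
rect [ 551.9 -151.4] [31.8 29.7] ang 38.0 (first size along ang)
at [ 551.6 -153.8  287. ] [-90.  -0. -52.] turn wy=0.000 shift [-1.7 85.   1.7]
```

Request:
carry_out(
  increments=[
    [[0,0,0],[-2,35,2],0.35],
    [[0,0,0],[-2,70,2],0.35],
    [[0,0,0],[-2,85,2],0.35],
    [[0,0,0],[-2,85,2],0.35],
    [[0,0,0],[-2,85,2],0.85],
    [[0,0,0],[-2,85,2],0.85],
    [[0,0,0],[-2,85,2],0.85],
    [[0,0,0],[-2,85,2],0.85],
    [[0,0,0],[-2,85,2],0.85],
    [[0,0,0],[-2,85,2],0.85],
  ],
)

```text
time_s: 6.5
ee_pos: [552.4, -150.9, 203.0]
ee_rot: [-89.9, -0.1, -52.0]
force: [-0.1, -1.8, 5.4]
gripper_width: 29.9
```

Request:
carry_out(
  increments=[
    [[0,0,0],[0,-40,0],0.85],
    [[0,0.1,0],[20,-80,-18],0.85],
    [[0,0.424,0],[173,-90,-151],0.85],
    [[0,0.424,0],[173,-90,-151],0.85],
    [[0,0.424,0],[173,-90,-151],0.85],
    [[0,0.424,0],[173,-90,-151],0.85],
    [[0,0.424,0],[173,-90,-151],0.85],
    [[0,0.424,0],[173,-90,-151],0.85],
    [[0,0.424,0],[173,-90,-151],0.85],
    [[0,0.424,0],[173,-90,-151],0.85],
  ],
)

```text
time_s: 7.33
ee_pos: [539.2, -379.7, 291.3]
ee_rot: [-90.0, 0.1, -76.3]
force: [-0.5, 0.2, -0.4]
gripper_width: 29.4
```

Run:
```python
from h import *
s,w=grab('wrist');s,w=grab('wrist','w6.png');print(s['ee_pos'],s['ee_rot'],np.abs(s['qvel']).max())
```

```text
[ 539.38728767 -378.95334405  291.35288975] [-9.00401752e+01  8.32452154e-02 -7.62821504e+01] 0.9396217591997169
```

View pics/w6.png

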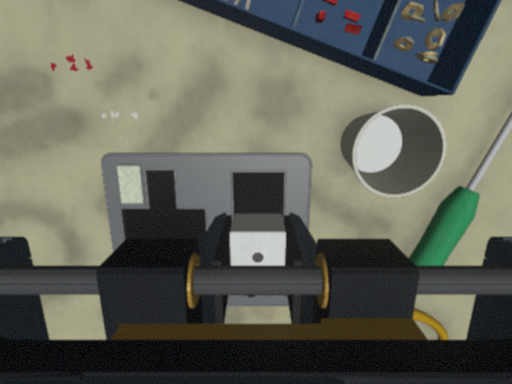

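Request:
carry_out(
  increments=[
    [[0,0,0],[0,35,0],0.85],
    [[0,0,0],[0,65,0],0.85],
    [[0,0,0],[0,80,0],0.85],
    [[0,0,0],[0,85,0],0.85],
    [[0,0,0],[0,85,0],0.85],
    [[0,0,0],[0,85,0],0.45],
    [[0,0,0],[0,85,0],0.45],
    [[0,0,0],[0,85,0],0.45],
    [[0,0,0],[0,50,0],0.45],
    [[0,0,0],[0,10,0],0.45],
  ],
)

```text
time_s: 8.27
ee_pos: [538.8, -379.3, 279.8]
ee_rot: [-90.3, 0.3, -76.3]
force: [1.0, -0.9, 0.1]
gripper_width: 50.4
```

Request:
carry_out(
  increments=[
    [[0,0,0],[-10,-42,0],0.45],
    [[0,0,0],[-50,-70,0],0.45],
    [[0,0.08,0],[-90,-90,-5],0.45],
    [[0,0.08,0],[-560,-120,-10],0.45],
    [[0,0.08,0],[-560,-120,-10],0.45],
    [[0,0.08,0],[-560,-120,-10],0.45],
    [[0,0.08,0],[-560,-120,-10],0.45],
    [[0,0.08,0],[-560,-120,-10],0.45],
    [[0,0.08,0],[-560,-120,-10],0.45],
    [[0,0.08,0],[-560,-120,-10],0.45],
  ],
)

```text
time_s: 9.1
ee_pos: [443.3, -19.8, 388.6]
ee_rot: [-89.9, -0.0, -80.9]
force: [1.3, 0.6, 0.5]
gripper_width: 50.3
```

Request:
carry_out(
  increments=[
    [[0,0,0],[-194,-10,-13],0.45],
    [[0,0,0],[-194,-10,-13],0.45],
    [[0,0,0],[-194,-10,-13],0.45],
    [[0,0,0],[-194,-10,-13],0.45],
    [[0,0,0],[-194,-10,-13],0.45],
    [[0,0,0],[-194,-10,-13],0.45],
    [[0,0,0],[-194,-10,-13],0.45],
  ],
)

```text
time_s: 9.68
ee_pos: [400.4, 169.0, 398.3]
ee_rot: [-89.9, -0.0, -80.7]
force: [0.2, 0.1, 0.3]
gripper_width: 50.2
```

Run:
```python
from h import *
import pickle
s,w=grab('wrist');s,w=grab('wrist','w7.png');print(s['ee_pos'],s['ee_rot'],np.abs(s['qvel']).max());pickle.dump((s,w),open('w7.pkl','wb'))
```

```text
[400.62127207 168.07093911 398.10429599] [-8.99521373e+01 -3.21168629e-02 -8.08049358e+01] 2.0981281167791894
```

View pics/w7.png

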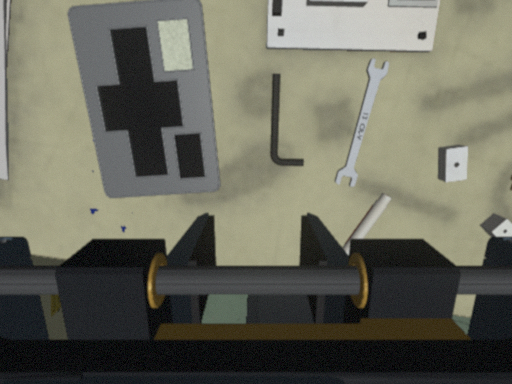

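Run:
```python
from h import *
import pickle
s,w=pickle.load(open('w7.pkl','rb'));h=cv2.cvtColor(w['frame'],40);V=h[...,2];S=h[...,1]
b=V<65
print('hex');rect(w,s,b,(276,120),8)
print('rspan');rs=rect(w,s,b,(140,110),3);print('rfit');rf=rect(w,s,b,(189,155),7)
print('hexpts',ray(w,[(276,76),(275,158),(302,162)],8,s).round(1).tolist())
m=(S<25)&(V>95);m[:55]=0;m[188:]=0;m[:,:330]=0;m[:,400:]=0
print('span');rect(w,s,cv2.morphologyEx(m.astype(np.uint8),3,np.ones((3,3))),(361,125),6)
print('spanpts',ray(w,[(378,65),(347,182)],6,s).round(1).tolist(), h[120,340],h[112,365])
print('fitcorners',ray(w,[(176,136),(198,133),(203,176),(181,178)],11,s).round(1).tolist())
```

```text
hex
rect [459.5 153.6] [107.4  34.2] ang 26.3 (first size along ang)
rspan
rect [454.4 313.6] [163.5  90.7] ang 13.3 (first size along ang)
rfit
rect [406.4 250.7] [51.2 29. ] ang 13.1 (first size along ang)
hexpts [[511.3, 164.0], [420.3, 149.0], [420.7, 116.1]]
span
rect [473.6  55.4] [ 25.9 146.7] ang 87.3 (first size along ang)
spanpts [[540.9, 53.8], [404.9, 56.2]] [ 30  41 130] [ 98  12 177]
fitcorners [[427.7, 267.6], [435.3, 242.7], [385.4, 231.2], [378.7, 257.2]]
```

Request:
carry_out(
  increments=[
    [[0,0,0],[22,118,58],0.55],
    [[0,0,0],[22,118,58],0.55],
    [[0,0,0],[22,118,58],0.55],
    [[0,0,0],[22,118,58],0.55],
    [[0,0,0],[22,118,58],0.55],
    [[0,0,0],[22,118,58],0.55],
    [[0,0,0],[22,118,58],0.55],
  ],
)

```text
time_s: 10.37
ee_pos: [461.8, 155.1, 281.6]
ee_rot: [-89.8, 0.0, -81.0]
force: [0.1, 0.1, 1.2]
gripper_width: 41.4
```

Run:
```python
from h import *
s,w=grab('wrist');s,w=grab('wrist','w8.png');b=w['frame'].max(2)<65
b[212:]=0
cs=max(cv2.findContours(b[:, 200:330].astype(np.uint8),0,1)[0],key=cv2.contourArea)[:,0]+[200,0]
print(cs.min(0),cs.max(0),np.abs(s['qvel']).max())
p=ray(w,cs,8,s)
u=np.array([.9866,.163]);v=np.array([.163,-.9866]) # hex y, x
# left edge line fit of the long leg
rows=np.arange(60,170,10);L=[[np.where(b[r,200:330])[0].min()+200,r] for r in rows if b[r,200:330].any()];R=[[np.where(b[r,200:330])[0].max()+200,r] for r in rows if b[r,200:330].any()]
l=ray(w,L,8,s);r=ray(w,R,8,s);m=(l+r)/2;print(np.c_[l,r].round(1))
k=np.polyfit(m[:,0],m[:,1],1);print('angle',np.degrees(np.arctan(k[0])))
print('along y range',(p@u).min(),(p@u).max())
print('top end',p[np.argmax(p@u)],'bottom',p[np.argmin(p@u)])
```

```text
[251 137] [260 211] 0.5364877382223524
[[570.6 174.  571.  171.8]
 [556.9 169.5 557.5 165.7]
 [510.9 167.1 511.9 160.7]
 [502.8 166.6 503.9 159.4]
 [494.6 165.4 495.8 158.1]]
angle 7.266278201080553
along y range 470.6315124976103 533.6862138970998
top end [513.27279044 167.43115856] bottom [451.9414165  151.81663178]
```

View pics/w8.png

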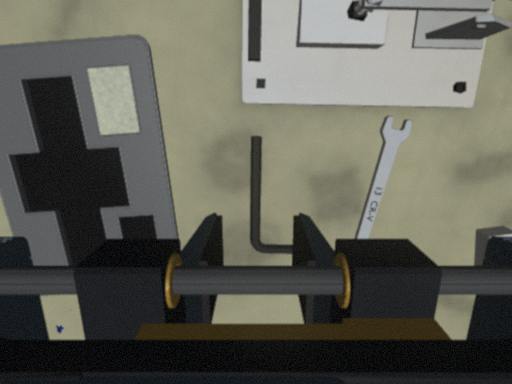

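Request:
carry_out(
  increments=[
    [[0,0,0],[-1,38,-4],0.55],
    [[0,0,0],[-1,70,-4],0.55],
    [[0,0,0],[-1,85,-4],0.55],
    [[0,0,0],[-1,89,-4],0.55],
    [[0,0,0],[-1,89,-4],0.55],
    [[0,0,0],[-1,89,-4],1.0],
    [[0,0,0],[-1,89,-4],1.0],
    [[0,0,0],[-1,89,-4],1.0],
    [[0,0,0],[-1,89,-4],1.0],
    [[0,0,0],[-1,89,-4],1.0],
  ],
  force=25,
)

```text
time_s: 11.3
ee_pos: [457.6, 155.8, 191.2]
ee_rot: [-89.9, 0.0, -80.9]
force: [-0.4, 1.0, 0.3]
gripper_width: 10.6
```

Request:
carry_out(
  increments=[
    [[0,0,0],[0,0,0],1.0],
    [[0,0,0],[0,-40,0],1.0],
    [[0,0,0],[10,-75,0],1.0],
    [[0,0,0],[50,-90,-6],1.0],
    [[0,-0.08,0],[461,-90,-52],1.0],
    [[0,-0.08,0],[461,-90,-52],1.0],
    [[0,-0.08,0],[461,-90,-52],1.0],
    [[0,-0.08,0],[461,-90,-52],1.0],
    [[0,-0.08,0],[461,-90,-52],1.0],
    [[0,-0.08,0],[461,-90,-52],1.0],
  ],
)

```text
time_s: 12.13
ee_pos: [470.8, -145.0, 280.6]
ee_rot: [-90.0, -0.0, -76.3]
force: [1.7, 0.7, -0.2]
gripper_width: 7.7
```

Request:
carry_out(
  increments=[
    [[0,0,0],[150,0,-28],1.0],
    [[0,0,0],[150,0,-28],1.0],
    [[0,0,0],[150,0,-28],1.0],
    [[0,0,0],[150,0,-28],1.0],
    [[0,0,0],[150,0,-28],1.0],
    [[0,0,0],[150,0,-28],1.0],
  ],
)

```text
time_s: 12.63
ee_pos: [479.2, -296.6, 280.0]
ee_rot: [-90.0, 0.0, -76.5]
force: [-0.2, -0.5, -0.9]
gripper_width: 7.7
```

Run:
```python
from h import *
s,w=grab('wrist');s,w=grab('wrist','w9.png');print(s['ee_pos'],s['ee_rot'],np.abs(s['qvel']).max())
plan(479.6,-307.8,90,-76.3,s)
```

```text
[ 479.15219672 -295.32918398  280.00818454] [-9.00565769e+01  8.94284717e-02 -7.63919618e+01] 1.6176088883119328
at [ 479.2 -295.3  280. ] [-90.1   0.1 -76.4] turn wy=-0.002 shift [12.2 18.  -2.5]
```

View pics/w9.png

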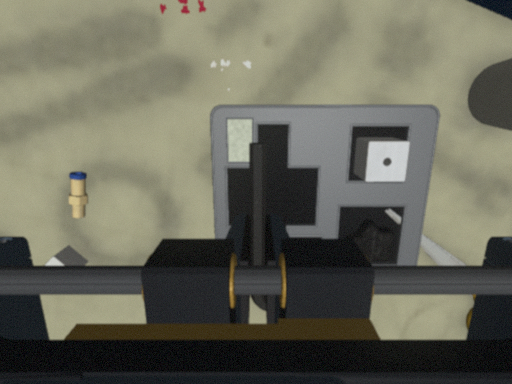

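Run:
```python
from h import *
s,w=grab('wrist');V=w['frame'].max(2)
x=np.array([np.cos(np.radians(-76.3)),np.sin(np.radians(-76.3))]);y=np.array([-x[1],x[0]])
R,o=cam(w,s)
p=ray(w,[(273,150),(273,126)],3,s);print('slot mid x -40 ->',p[0],'top y60.5 ->',p[1])
t=p[0]@x+0;top=p[1]@y
print('grip target',x*(p[0]@x)+y*(top-65.5))
# tip of key: centre height of the key now = TCP-191.2+~4
zk=s['ee_pos'][2]-191.2+8;q=ray(w,[(257,144)],zk,s)[0];g=s['ee_pos'][:2]
print('tip rel grip along x,y',(q-g)@x,(q-g)@y,'expected 0,57.5',zk)
plan(*(x*(p[0]@x)+y*(top-65.5)),90,-76.3,s)
```

```text
slot mid x -40 -> [ 521.80777103 -297.60179204] top y60.5 -> [ 540.62226393 -292.74786067]
grip target [ 477.04733734 -308.5132096 ]
tip rel grip along x,y 0.051840660345785494 56.700390822229025 expected 0,57.5 96.92472729033176
at [ 479.2 -294.6  280.1] [-90.1   0.1 -76.3] turn wy=-0.000 shift [13.  18.1 -5.4]
```

Request:
carry_out(
  increments=[
    [[0,0,0],[12.5,20,-4],1.0],
    [[0,0,0],[12.5,50,-4],1.0],
    [[0,0,0],[12.5,72,-4],1.0],
    [[0,0,0],[12.5,82,-4],1.0],
    [[0,0,0],[12.5,84.5,-4],1.0],
    [[0,0,0],[12.5,84.5,-4],1.0],
    [[0,0,0],[12.5,84.5,-4],0.7],
    [[0,0,0],[12.5,84.5,-4],0.7],
    [[0,0,0],[12.5,84.5,-4],0.7],
    [[0,0,0],[12.5,84.5,-4],0.7],
  ],
)

```text
time_s: 13.62
ee_pos: [478.9, -308.5, 197.2]
ee_rot: [-89.9, -0.1, -76.3]
force: [-0.5, -0.4, 0.2]
gripper_width: 27.3
```

Request:
carry_out(
  increments=[
    [[0,0,0],[0,-40,0],0.7],
    [[0,0,0],[-10,-75,0],0.7],
    [[0,0.239,0],[-163,-88,8],0.56],
    [[0,0.239,0],[-163,-88,8],0.56],
    [[0,0.239,0],[-163,-88,8],0.56],
    [[0,0.239,0],[-163,-88,8],0.56],
    [[0,0.239,0],[-163,-88,8],0.56],
    [[0,0.239,0],[-163,-88,8],0.56],
    [[0,0.239,0],[-163,-88,8],0.56],
  ],
)

```text
time_s: 14.37
ee_pos: [448.3, -148.6, 284.7]
ee_rot: [-89.9, -0.1, -90.0]
force: [-0.2, -0.9, -0.3]
gripper_width: 40.1
```

Run:
```python
from h import *
s,w=grab('wrist');s,w=grab('wrist','w10.png');print(s['ee_pos'],s['ee_rot'],s['gripper_width'],np.abs(s['qvel']).max())
h=cv2.cvtColor(w['frame'],40);S=h[...,1];print(h[200:206:5,250:262:4].tolist())
R,o=cam(w,s);K=w['camera_matrix'];q=K@(R.T@(np.array([448,-148,14])-o));q=q[:2]/q[2];print(q)
W=depthpts(w,s);m=(W[...,2]>6)&(W[...,2]<22);m[240:]=0;r=rect(w,s,m,q,10)
```

```text
[ 448.38379152 -148.98556278  284.43450394] [-8.99214707e+01 -5.21224670e-02 -9.00443576e+01] 40.15372101632353 0.7354491704043284
[[[20, 80, 118], [20, 81, 154], [22, 86, 130]], [[22, 89, 157], [22, 81, 182], [22, 84, 182]]]
[255.07976597 200.7711    ]
rect [ 448.  -147.9] [15.5 39.3] ang 89.9 (first size along ang)
```

View pics/w10.png

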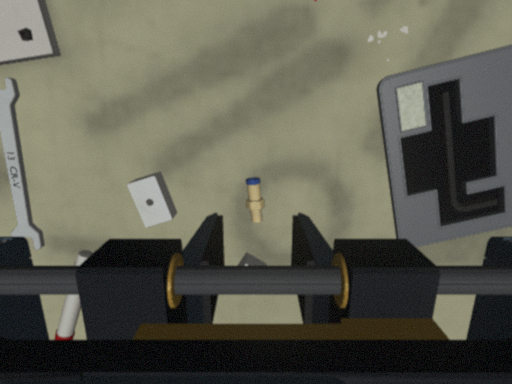

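Request:
carry_out(
  increments=[
    [[0,0,0],[-1,35,0],0.56],
    [[0,0,0],[-1,70,0],0.56],
    [[0,0,0],[-1,85,0],0.56],
    [[0,0,0],[-1,87.5,0],0.56],
    [[0,0,0],[-1,87.5,0],0.56],
    [[0,0,0],[-1,87.5,0],0.56],
  ],
  force=15,
)

```text
time_s: 14.97
ee_pos: [448.6, -148.0, 197.2]
ee_rot: [-89.9, -0.0, -90.1]
force: [-0.5, -0.7, -0.9]
gripper_width: 40.3
```

Request:
carry_out(
  increments=[
    [[0,0,0],[0,1,0],1.0],
    [[0,0,0],[0,1,0],1.0],
    [[0,0,0],[0,1,0],1.0],
    [[0,0,0],[0,1,0],1.0],
    [[0,0,0],[0,1,0],1.0],
    [[0,0,0],[0,1,0],1.0],
    [[0,0,0],[0,-39,0],1.0],
    [[0,0,0],[0,-79,0],1.0],
    [[0,0,0],[0,-90,0],1.0],
  ],
)

```text
time_s: 15.72
ee_pos: [449.2, -147.5, 291.2]
ee_rot: [-89.5, -0.2, -90.0]
force: [0.2, -0.5, 0.1]
gripper_width: 14.3
```

Request:
carry_out(
  increments=[
    [[0,-0.232,0],[-399,0,-42],1.0],
    [[0,-0.232,0],[-399,0,-42],1.0],
    [[0,-0.232,0],[-399,0,-42],1.0],
    [[0,-0.232,0],[-399,0,-42],1.0],
    [[0,-0.232,0],[-399,0,-42],1.0],
    [[0,-0.232,0],[-399,0,-42],1.0],
    [[0,-0.232,0],[-399,0,-42],1.0],
    [[0,-0.232,0],[-399,0,-42],1.0],
    [[0,-0.232,0],[-399,0,-42],1.0],
    [[0,-0.232,0],[-399,0,-42],1.0],
  ],
)

```text
time_s: 16.55
ee_pos: [405.1, 255.2, 286.6]
ee_rot: [-90.0, 0.1, -76.6]
force: [-0.4, -0.2, -0.3]
gripper_width: 14.3
```

Request:
carry_out(
  increments=[
    [[0,0,0],[0,0,0],1.0],
    [[0,0,0],[0,0,0],1.0],
    [[0,0,0],[0,0,0],1.0],
  ],
)

```text
time_s: 16.8
ee_pos: [405.6, 251.4, 286.2]
ee_rot: [-90.1, -0.1, -76.7]
force: [1.9, -0.2, 0.0]
gripper_width: 14.4
```

Run:
```python
from h import *
s,w=grab('wrist');s,w=grab('wrist','w11.png');print(s['ee_pos'],s['ee_rot'],s['gripper_width'],np.abs(s['qvel']).max())
V=w['frame'].max(2);R,o=cam(w,s);K=w['camera_matrix']
for p in [(406.8,251.5,7),(454.4,313.6,3)]:
    q=K@(R.T@(np.array(p)-o));q=q[:2]/q[2];print(q);rect(w,s,V<62,q,p[2])
```

```text
[405.76690813 250.91449306 286.3519228 ] [-9.00559050e+01 -4.50583801e-02 -7.67608697e+01] 14.431469165361307 0.7991099647102786
[256.09150243 195.23059619]
rect [353.3 240. ] [158.  477.7] ang 14.5 (first size along ang)
[196.16379836 123.60421934]
rect [454.1 312.2] [164.9  91.5] ang 13.1 (first size along ang)
```

View pics/w11.png

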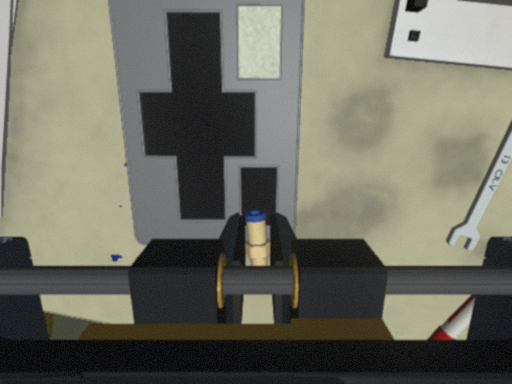

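Request:
carry_out(
  increments=[
    [[0,0,0],[1,35,1],1.0],
    [[0,0,0],[1,62,1],1.0],
    [[0,0,0],[1,76,1],1.0],
    [[0,0,0],[1,82,1],1.0],
    [[0,0,0],[1,82.5,1],1.0],
    [[0,0,0],[1,82.5,1],1.0],
    [[0,0,0],[1,82.5,1],0.65],
    [[0,0,0],[1,82.5,1],0.65],
    [[0,0,0],[1,82.5,1],0.65],
    [[0,0,0],[1,50,1],0.65],
  ],
)

```text
time_s: 17.73
ee_pos: [405.6, 250.2, 233.1]
ee_rot: [-90.6, -0.2, -76.7]
force: [0.1, 0.6, 0.5]
gripper_width: 31.9
```

Request:
carry_out(
  increments=[
    [[0,0,0],[0,-40,0],0.65],
    [[0,0,0],[20,-49,2],0.65],
    [[0,0.279,0],[205,-49,21],0.5],
    [[0,0.279,0],[205,-49,21],0.5],
    [[0,0.279,0],[205,-49,21],0.5],
    [[0,0.279,0],[205,-49,21],0.5],
    [[0,0.279,0],[205,-49,21],0.5],
    [[0,0.279,0],[205,-49,21],0.5],
    [[0,0.279,0],[205,-49,21],0.5],
  ],
)

```text
time_s: 18.48
ee_pos: [474.8, 55.7, 285.9]
ee_rot: [-90.0, 0.0, -92.9]
force: [-0.8, 0.1, 0.0]
gripper_width: 45.5
```

Run:
```python
from h import *
s,w=grab('wrist');s,w=grab('wrist','w12.png');print(s['ee_pos'],s['ee_rot'],s['gripper_width'],np.abs(s['qvel']).max())
h=cv2.cvtColor(w['frame'],40);m=(h[...,1]<25)&(h[...,2]>100)
L=[]
for r in range(130,205,8):
    c=np.where(m[r,220:300])[0]
    if len(c): L.append([r,*ray(w,[(c.min()+220,r),(c.max()+220,r)],6,s).ravel().round(1)])
print(*L,sep='\n')
```

```text
[474.46062323  56.56704534 285.78466518] [-8.99967248e+01  2.28239131e-02 -9.27585553e+01] 45.88827388182279 1.7704549404738803
[130, np.float64(532.1), np.float64(63.3), np.float64(531.1), np.float64(44.5)]
[138, np.float64(525.4), np.float64(59.6), np.float64(524.8), np.float64(48.0)]
[146, np.float64(518.8), np.float64(59.1), np.float64(518.2), np.float64(48.3)]
[154, np.float64(512.1), np.float64(59.5), np.float64(511.6), np.float64(49.4)]
[162, np.float64(505.3), np.float64(59.9), np.float64(504.8), np.float64(48.9)]
[170, np.float64(498.5), np.float64(60.2), np.float64(498.0), np.float64(50.0)]
[178, np.float64(491.5), np.float64(60.6), np.float64(491.0), np.float64(49.5)]
[186, np.float64(484.4), np.float64(61.0), np.float64(483.9), np.float64(50.6)]
[194, np.float64(477.3), np.float64(61.4), np.float64(476.8), np.float64(50.9)]
[202, np.float64(470.0), np.float64(60.9), np.float64(469.5), np.float64(51.3)]
```

View pics/w12.png

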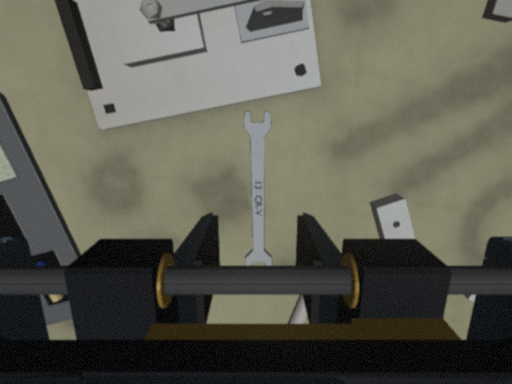

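Request:
carry_out(
  increments=[
    [[0,0,0],[0,38,0],0.5],
    [[0,0,0],[0,75,0],0.5],
    [[0,0,0],[0,90,0],0.5],
    [[0,0,0],[0,93,0],0.5],
    [[0,0,0],[0,93.5,0],0.5],
    [[0,0,0],[0,93.5,0],1.0],
    [[0,0,0],[0,93.5,0],1.0],
    [[0,0,0],[0,93.5,0],1.0],
    [[0,0,0],[0,93.5,0],1.0],
    [[0,0,0],[0,93.5,0],1.0],
  ],
  force=35,
)

```text
time_s: 19.42
ee_pos: [474.8, 56.8, 192.4]
ee_rot: [-90.0, 0.0, -92.7]
force: [-0.3, 1.5, 1.5]
gripper_width: 24.7
```

Request:
carry_out(
  increments=[
    [[0,0,0],[0,0,0],1.0],
    [[0,0,0],[0,0,0],1.0],
    [[0,0,0],[0,0,0],1.0],
    [[0,0,0],[0,0,0],1.0],
    [[0,0,0],[0,-30,0],1.0],
    [[0,0,0],[0,-65,0],1.0],
    [[0,0,0],[0,-90,0],1.0],
    [[0,0,0],[0,-90,0],1.0],
  ],
)

```text
time_s: 20.08
ee_pos: [476.2, 56.3, 286.3]
ee_rot: [-89.4, 0.0, -92.7]
force: [0.4, 0.1, -1.6]
gripper_width: 24.4
```

Request:
carry_out(
  increments=[
    [[0,-0.05,0],[-40,0,-5],1.0],
    [[0,-0.279,0],[-255,0,-32.5],1.0],
    [[0,-0.279,0],[-255,0,-32.5],1.0],
    [[0,-0.279,0],[-255,0,-32.5],1.0],
    [[0,-0.279,0],[-255,0,-32.5],1.0],
    [[0,-0.279,0],[-255,0,-32.5],1.0],
    [[0,-0.279,0],[-255,0,-32.5],1.0],
    [[0,-0.279,0],[-255,0,-32.5],1.0],
    [[0,-0.279,0],[-255,0,-32.5],1.0],
    [[0,-0.279,0],[-255,0,-32.5],1.0],
  ],
)

```text
time_s: 20.92
ee_pos: [454.1, 311.2, 281.1]
ee_rot: [-90.1, -0.1, -76.8]
force: [-0.2, -0.4, -1.2]
gripper_width: 24.2
```

Run:
```python
from h import *
s,w=grab('wrist');s,w=grab('wrist','w13.png');print(s['ee_pos'],s['ee_rot'],s['gripper_width'],np.abs(s['qvel']).max())
```

```text
[454.24746367 311.05276951 281.41056342] [-9.00982252e+01 -7.53168212e-02 -7.68084159e+01] 24.603499719532362 0.33347135179819404
```

View pics/w13.png

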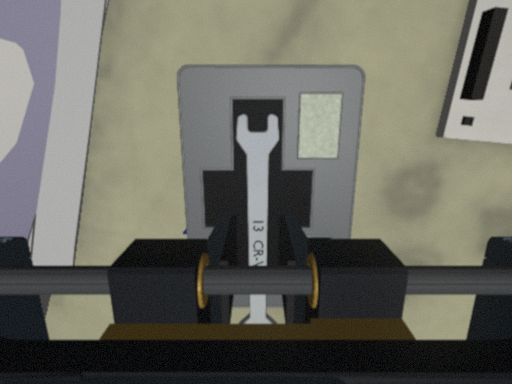

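Run:
```python
from h import *
s,w=grab('wrist');x=np.array([np.cos(np.radians(-76.8)),np.sin(np.radians(-76.8))]);y=np.array([-x[1],x[0]]);g=s['ee_pos'][:2]
for n,uv,z in [('tip',(258,113.5),s['ee_pos'][2]-192.4+6),('recess top edge',(258.5,98.5),3),('rim',(258.5,98.5),11)]:
    p=ray(w,[uv],z,s)[0];print(n,((p-g)@x).round(1),((p-g)@y).round(1))
```

```text
tip 1.1 72.1
recess top edge 1.8 81.4
rim 1.7 81.3
```

Request:
carry_out(
  increments=[
    [[0,0,0],[1,30,0],1.0],
    [[0,0,0],[1,58,0],1.0],
    [[0,0,0],[1,75,0],1.0],
    [[0,0,0],[1,83,0],1.0],
    [[0,0,0],[1,85.5,0],1.0],
    [[0,0,0],[1,85.5,0],1.0],
    [[0,0,0],[1,85.5,0],0.5],
    [[0,0,0],[1,85.5,0],0.5],
    [[0,0,0],[1,85.5,0],0.5],
    [[0,0,0],[1,85.5,0],0.5],
  ],
)

```text
time_s: 21.9
ee_pos: [454.8, 311.9, 197.5]
ee_rot: [-89.9, 0.0, -76.7]
force: [0.4, -0.1, 0.8]
gripper_width: 45.4
```

Request:
carry_out(
  increments=[
    [[0,0,0],[0,-40,0],0.5],
    [[0,0,0],[0,-80,0],0.5],
    [[0,0,0],[0,-120,-30],0.5],
    [[0,0,0],[0,-150,-70],0.5],
    [[0,0,0],[0,-180,-110],0.5],
    [[0,0,0],[0,-180,-110],0.5],
    [[0,0,0],[0,-180,-110],0.5],
    [[0,0,0],[0,-180,-110],0.5],
  ],
)

```text
time_s: 22.57
ee_pos: [346.9, 286.4, 377.9]
ee_rot: [-89.8, 0.1, -76.7]
force: [0.2, -0.0, -0.4]
gripper_width: 45.5
```

Run:
```python
from h import *
s,w=grab('wrist');s,w=grab('wrist');print(s['time_s'],s['ee_pos'],s['gripper_width'])
_,t=grab('top')
a=cv2.resize(w['frame'][:240,80:400],(480,360),interpolation=2)
b=cv2.resize(t['frame'][150:270,100:400],(800,320)[:2],interpolation=2)
c=np.zeros((600,800,3),np.uint8);c[:280]=cv2.resize(b,(700,280)).repeat(1,0)[:, :800] if 0 else cv2.resize(b,(800,280));c[280:600,:426]=cv2.resize(a,(426,320))
cv2.imwrite('pics/w14.png',c)
W=depthpts(w,s);R,o=cam(w,s);K=w['camera_matrix']
for p in [(406.5,250.3,21),(454.3,312.5,9),(390,295,9),(520,328,9)]:
    q=K@(R.T@(np.array(p)-o));q=(q[:2]/q[2]).astype(int);print(p,q,W[q[1]-2:q[1]+3,q[0]-2:q[0]+3,2].round(1).mean() if (0<q).all() and q[0]<510 and q[1]<380 else None)
```

```text
22.6167 [347.52672256 286.57633472 376.87308152] 45.779788692239
(406.5, 250.3, 21) [302 132] 21.203999999999997
(454.3, 312.5, 9) [256  73] 10.024
(390, 295, 9) [258 137] 4.088
(520, 328, 9) [256   0] None
```

View pics/w14.png

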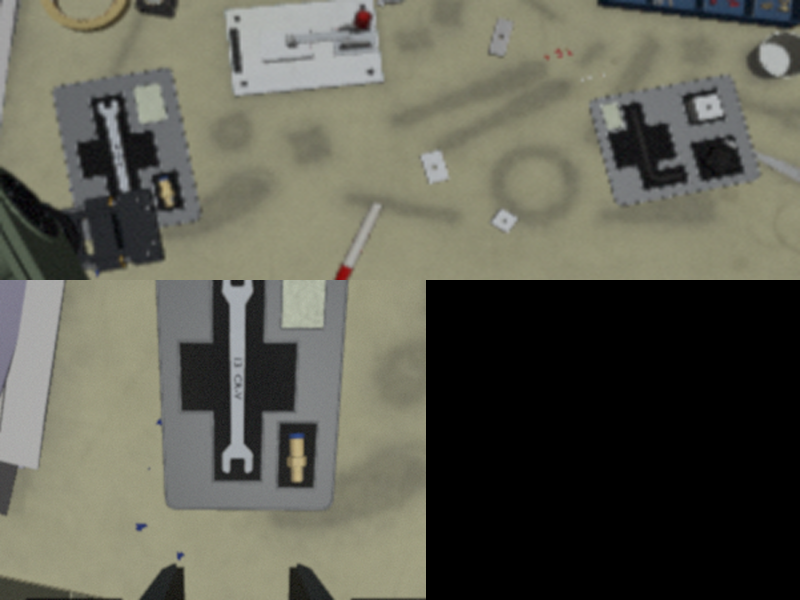

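Run:
```python
from h import *
W=np.mean([depthpts(env.grab_frame('top')) for _ in range(5)],0)
x=np.array([np.cos(np.radians(-76.3)),np.sin(np.radians(-76.3))]);y=np.array([-x[1],x[0]]);o=np.array([494.5,-346.5])
def med(a,b,r):
    d=np.linalg.norm(W[...,:2]-(o+a*x+b*y),axis=-1);m=d<r;return W[m].mean(0).round(1),m.sum()
for n,a,b,r in [('knob',42,-37,8),('knob+x',52,-37,4),('knob-x',32,-37,4),('knob+y',42,-27,4),('knob-y',42,-47,4),('cube',44,38,9),('rim',10,-65,5),('hex',-40,20,3),('floor',-60,0,6)]:print(n,*med(a,b,r))
```

```text
knob [ 468.4 -395.5   35.4] 21
knob+x [ 470.8 -405.7   67.8] 5
knob-x [ 466.6 -386.7   22.8] 6
knob+y [ 477.7 -392.7   24. ] 5
knob-y [ 459.  -398.9   24.1] 5
cube [ 542.1 -380.7   56.7] 28
rim [ 433.7 -371.2   11. ] 9
hex [ 504.5 -303.    10.5] 2
floor [ 480.7 -288.4   26.1] 11
```

Run:
```python
from h import *
W=np.median([depthpts(env.grab_frame('top')) for _ in range(5)],0)
x=np.array([np.cos(np.radians(-76.3)),np.sin(np.radians(-76.3))]);y=np.array([-x[1],x[0]]);o=np.array([494.5,-346.5])
for n,a,b,r in [('knob',42,-37,8),('knob+x',52,-37,5),('knob-x',32,-37,5),('cube',44,38,10),('hex',-40,20,4),('short',-20,-47,4),('floor',-60,0,6)]:
    m=np.linalg.norm(W[...,:2]-(o+a*x+b*y),axis=-1)<r;print(n,np.median(W[m],0).round(1))
print(env.state()['force']); print(env.job_done())
```

```text
knob [ 468.2 -395.7   24.4]
knob+x [ 471.7 -405.    24.5]
knob-x [ 464.9 -386.1   24. ]
cube [ 541.  -380.8   32.1]
hex [ 504.4 -301.8   10. ]
short [ 443.8 -338.    10.9]
floor [ 479.4 -287.7    2.5]
[-0.13760623  0.49412715 -0.0902186 ]
the job is handed in; nothing more can be done
None
```

Both kits are made up and the job is handed in. The star knob, the larger cube and the hex key are in the clamp tray, and the fitting and the spanner are in the air-line tray. The arm work took about 23 s, and the two longer spacers were not touched.

**Last checks:**
- **Pictures:** all five parts lie in their own recesses, with the gripper open and clear of everything.
- **Heights (measured / expected for lying flat):** knob 24–24.5 / 25 mm, level across; cube 32 / 33; hex key 10–11 / 11; fitting 21 / 21; spanner 10 / 9.

**Disagreements:**
- The first, distant wrist-camera positions differed from the close-up ones by up to 5 mm. I used the close-up ones.
- The first height check of the clamp tray gave false values where depth readings were missing. I repeated it with medians before handing in.
- A scissor blade reaches into the corner of the star-knob recess. I set the knob about 2–3 mm off-centre to clear it and did not touch the scissors.

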